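# Push the setting block clear of the group

### The job

The steel setting block on the bench has been shoved up against the round screw tin and the timer, so that nothing can get round it. Push that block out along the table, without lifting or toppling it, until there is at least 5 cm of bare table between it and the tin, the timer and the other, spare steel block. Do not shift the tin, the timer or the spare block.

Things in the scene. Friction and masses are not known exactly. Their poses are not given: they have to be found in the camera images.
- block_centre (a point): Centre (17.5 mm above the table) of the setting block to push: loose, plain pale ground steel, 25 mm along its own x, 40 mm along its own y, 35 mm tall, 0.09 to 0.18 kg. Its +x face (13 mm from the centre) lies against the group: the tin touches it near its -y end, the timer at its +y end. Its -x face and both y ends are free; the shorter way out is past the tin, along its own -y.
- screw_tin: Round white screw tin, 64 mm diameter, 25 mm tall, loose, 0.11 kg, part of the group. Origin at the centre of its underside.
- timer: Dark grey timer (stopwatch with a display and two keys), 50 mm along its own x, 62 mm along its own y, 19 mm tall, loose, 0.07 kg, part of the group: it touches the setting block and all but touches the tin; its axes are parallel to the setting block's. Origin at the centre of its underside.
- spare_block: Spare block, the same shape and size as the setting block (25 x 40 x 35 mm), loose, standing by itself to the left or the right of the group. Not to be moved. Origin at the centre of its underside.
There are look-alikes about, which are no part of the job. What is shaped like the part that bears block_centre but green is not meant.

How it is judged:
By the outcome, as a careful person would: the job done as asked, in the order asked, and still so for the second after the job is handed in, with the robot touching nothing.
It also fails if it takes over 32 s, if anything falls off the work surface, if the arm or the gripper's body presses on something with over 40 N, if the wrist force passes 120 N, or if a joint passes its speed limit or range.

### The arm

A 7-joint arm with a two-finger parallel gripper is mounted at the origin on a cart in front of the work surface, level with it; the furniture and walls round the work are solid. World frame = base frame: x ahead of the robot, y to its left, z up, the work surface at z = 0. Lengths are in m, angles in rad, forces in N, time in s.
With the tool pointing down it reaches from about 0.425 to 0.95 m from the base axis. Payload 4.7 kg.
Tool frame: the origin (TCP) lies between the finger pads; the fingertips stand 25 mm ahead of it and the grasp point (between the pads) lies 6 mm ahead of it; x points along the fingers, z is the direction in which the jaws open and shut, and the axes are right-handed (so a half turn about x gives the same grasp; the last joint's range is limited). The gripper opens to 85 mm and grips with 20 to 120 N. Pads are 22 mm wide; open, the fingers measure 114 mm over their backs; the gripper's body (76 mm by 85 mm) begins 54 mm behind the grasp point. The pads swing forward as they close: fully open they stand 13 mm farther back than shut.
Start: joints at [1.217, 0.469, -0.049, 1.532, 0.024, 1.141, -0.082], TCP at [0.215, -0.64, 0.256] pointing down, gripper open.
Joint ranges: [-2.59, 2.59], [-0.33, 1.99], [-1.39, 1.29], [0.1, 2.45], [-1.04, 4.18], [0.21, 1.99], [-2.66, 2.66]. Speed limits (rad/s): [2.57, 2.57, 3.14, 3.14, 3.14, 3.14, 3.14].

### API

Orientations are given as a 3x3 rotation matrix whose columns are the frame's x, y, z axes.
In Python, from rig import * gives the robot as it stands. Calls block until the motion is done:
- movep(position, orientation): joint-space move of the TCP to a pose.
- move_l(position, attitude=None, feed=0.15, until_force=None): straight line of the TCP; attitude=None keeps the orientation; feed is the mean speed in m/s. With until_force (N) it stops when the force on the tool has changed by that much, and returns True; else False.
- move_joints(angles): joint-space move.
- command_gripper(opening, newtons=None): finger opening in m; newtons is the grip in N (None keeps the last); returns when the fingers have stopped.
- sleep(seconds).
- inverse_kinematics(position, orientation): joint angles nearest the present ones, or None.
- sense(): the state.
- camera(name): name is "scene" or "top"; returns (picture, depth): 420x560x3 uint8, red, green, blue; 420x560 float32, m along the optical axis (not along the pixel's ray), 0 where there is no reading.
- camera_params(name): a dict with "K" (3x3 intrinsics, pixels), "position" and "rotation" of the camera in the world. Camera axes: x right, y down, z forward; pixel columns grow to the right and rows downward; lengths in m; the calibration is good to about 2 mm. A picture is of the moment at which its call begins. camera_params takes no time and is no camera call.
A pose or a line that the arm cannot do raises Unreachable and nothing moves.
- finish_job(): hands the job in, once; it reports no verdict.
The state is a dict: "time_s": time; "joint_pos": joint angles; "qd": joint speeds; "joint_efforts": joint torques, N m; "position": TCP position; "tcp_rot": TCP orientation; "wrist_force": force on the tool from outside, world axes, zero at the start; "ft_torque": the same for the moment, N m; "finger_gap": finger opening in m.
Only numpy, scipy, OpenCV 4.12 (cv2) and the standard library are available. Lean on these libraries where they do the work, as an engineer would, in place of code of your own. Each camera call takes 0.05 s, during which the arm holds its last target. There are 200 camera calls.

## Working session

There is one attempt and no reset: what is moved stays moved. The work goes in short steps, each a Python script; the robot and the scene stay as the last script left them, time stands still between calls to the robot, and variables do not carry over. Pictures are saved under pics/ and viewed, about 8 in all and at most 12, crops included, and the job is handed in when it is done.

```bash
ls; mkdir -p pics
python3 - <<'E'
from rig import *
import cv2,numpy as np
for n in("top","scene"):
    p,d=camera(n); np.savez(f"{n}0.npz",p=p,d=d); cv2.imwrite(f"pics/{n}0.png",p[:,:,::-1]); c=camera_params(n); print(n,c)
print(sense()["time_s"])
E
```

```text
pics
top {'K': array([[415.78169157,   0.        , 281.69983445],
       [  0.        , 415.78169157, 208.89068952],
       [  0.        ,   0.        ,   1.        ]]), 'position': array([0.42201159, 0.03752682, 1.04027086]), 'rotation': array([[ 0.02380391, -0.99167382,  0.12655599],
       [-0.99935808, -0.0202137 ,  0.02957768],
       [-0.02677324, -0.12717881, -0.9915184 ]])}
scene {'K': array([[483.12317206,   0.        , 282.92639549],
       [  0.        , 483.12317206, 209.49455599],
       [  0.        ,   0.        ,   1.        ]]), 'position': array([0.09746487, 0.65695996, 0.61077077]), 'rotation': array([[-0.79583979, -0.37005209,  0.47927078],
       [-0.60542642,  0.47337574, -0.63982361],
       [ 0.0098929 , -0.79936028, -0.60077056]])}
0.1
```

View pics/top0.png

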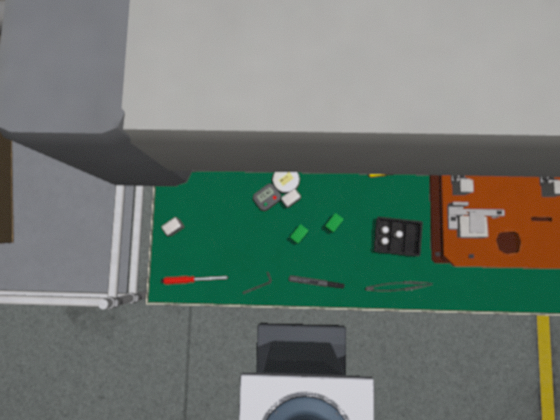

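View pics/scene0.png

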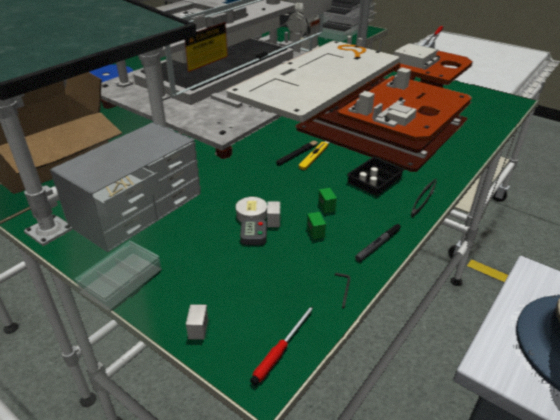

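```bash
cat > h.py <<'E'
import numpy as np,cv2
from rig import *
def ray(n,uv,z):
    c=camera_params(n);uv=np.atleast_2d(np.array(uv,float))
    r=np.c_[uv,np.ones(len(uv))]@np.linalg.inv(c["K"]).T@c["rotation"].T
    return c["position"]+r*((z-c["position"][2])/r[:,2])[:,None]
def cloud(n,d):
    c=camera_params(n);v,u=np.mgrid[:420,:560]
    r=np.stack([u,v,np.ones_like(u)],-1)@np.linalg.inv(c["K"]).T
    return (r*d[...,None])@c["rotation"].T+c["position"]
E
python3 - <<'E'
from h import *
np.set_printoptions(precision=3,suppress=True)
t=np.load("top0.npz");s=np.load("scene0.npz")
P=cloud("top",t["d"])
for uv in [(291,198),(266,197),(286,180),(172,226),(300,235),(334,222),(300,220),(300,160),(300,100),(160,150),(300,20)]: print(uv,P[uv[1],uv[0]])
Q=cloud("scene",s["d"])
for uv in [(274,213),(250,208),(255,232),(196,315),(120,180),(150,15),(50,60)]: print("s",uv,Q[uv[1],uv[0]])
a=cv2.resize(t["p"][160:250,150:350],None,fx=3.6,fy=3.6,interpolation=cv2.INTER_CUBIC)
b=cv2.resize(s["p"][185:255,190:350],None,fx=4.5,fy=4.5,interpolation=cv2.INTER_CUBIC)[:, :720]
if b.shape[1]<720:b=np.pad(b,((0,0),(0,720-b.shape[1]),(0,0)))
im=np.vstack([a,b])[:600];print(im.shape);cv2.imwrite("pics/crop1.png",im[:,:,::-1])
E
```

```text
(291, 198) [0.578 0.045 0.034]
(266, 197) [0.582 0.108 0.018]
(286, 180) [0.624 0.059 0.027]
(172, 226) [0.503 0.335 0.035]
(300, 235) [0.488 0.022 0.035]
(334, 222) [ 0.521 -0.06   0.031]
(300, 220) [ 0.528  0.022 -0.003]
(300, 160) [0.44  0.037 0.969]
(300, 100) [0.445 0.037 0.983]
(160, 150) [0.44  0.059 0.975]
(300, 20) [0.458 0.037 0.983]
s (274, 213) [0.566 0.061 0.032]
s (250, 208) [0.621 0.069 0.024]
s (255, 232) [0.571 0.113 0.015]
s (196, 315) [0.5   0.339 0.033]
s (120, 180) [0.81  0.227 0.097]
s (150, 15) [0.898 0.03  0.345]
s (50, 60) [0.841 0.281 0.338]
(600, 720, 3)
```

View pics/crop1.png

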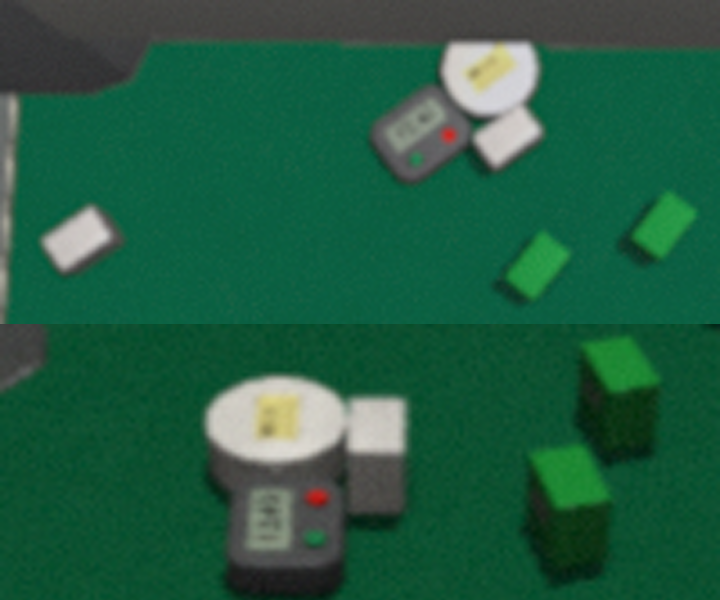

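The target is the pale block at top-view pixel (291,198), touching the tin (286,180) and the timer (266,197). The lone pale block at (172,226) is the spare, and the green ones at (299,234) and (334,222) are look-alikes. Next I measure their poses.

```bash
cat >> h.py <<'E'
def blocks(n,p,d,box):
    """pale block top faces: xy points on z=.035 by mask of bright, grey, high points"""
    P=cloud(n,d); c0,c1,r0,r1=box
    q=p.astype(int); m=((q.min(2)>120)&(np.ptp(q,axis=2)<45)).astype(np.uint8)
    k=np.zeros_like(m);k[r0:r1,c0:c1]=m[r0:r1,c0:c1]
    num,L,S,C=cv2.connectedComponentsWithStats(k,connectivity=4)
    for i in range(1,num):
        if S[i,4]<60: continue
        cn=max(cv2.findContours((L==i).astype(np.uint8),0,1)[0],key=cv2.contourArea)
        h=np.median(P[L==i][:,2]); uv=np.argwhere(L==i)[:,::-1]
        # pixel squares -> world, rect
        w=ray(n,np.vstack([uv+o for o in([-.5,-.5],[.5,-.5],[-.5,.5],[.5,.5])]),.035)[:,:2]
        (c,sz,a)=cv2.minAreaRect((w*1000).astype(np.float32))
        v=np.cov(w.T); ev,E=np.linalg.eigh(v)
        print(n,S[i],"h %.3f"%h,"cen",w.mean(0).round(4),"rect",np.round(c,1),np.round(sz,1),round(a,1),"pca long",np.degrees(np.arctan2(E[1,1],E[0,1])).round(1), "sizes",np.sqrt(12*ev).round(4))
E
python3 - <<'E'
from h import *
for n,b in(("top",(150,320,165,245)),("scene",(180,300,190,345))):
    z=np.load(n+"0.npz"); blocks(n,z["p"],z["d"],b)
P=cloud("top",np.load("top0.npz")["d"]);Q=cloud("scene",np.load("scene0.npz")["d"])
# points by depth, high blocks from scene
for nm,X in(("t",P),("s",Q)):
  for lo,hi,box in((.029,.04,(.53,.62,0,.1)),(.021,.0285,(.57,.68,.02,.12)),(.012,.0205,(.53,.65,.06,.17))):
    m=(X[...,2]>lo)&(X[...,2]<hi)&(X[...,0]>box[0])&(X[...,0]<box[1])&(X[...,1]>box[2])&(X[...,1]<box[3])
    w=X[m][:,:2]
    if len(w)>10:
      print(nm,lo,len(w),w.mean(0).round(4),[np.round(v,1) for v in cv2.minAreaRect((w*1000).astype(np.float32))])
E
```

```text
top [273 172  27  34 543] h 0.025 cen [0.6063 0.0552] rect [601.2  58.3] [84.6 66.5] 1.1 pca long -157.2 sizes [0.0557 0.0815]
top [258 188  16  14  94] h 0.017 cen [0.5854 0.1084] rect [585.8 108.8] [21.1 43.6] 37.2 pca long 128.2 sizes [0.0188 0.0419]
top [162 218  19  17 186] h 0.034 cen [0.5031 0.3367] rect [503.2 336.9] [30.5 44.4] 35.5 pca long 124.9 sizes [0.0274 0.0414]
scene [236 197  44  19 537] h 0.024 cen [0.6033 0.0671] rect [604.6  65.3] [88.7 63.9] 38.0 pca long -148.2 sizes [0.0546 0.0867]
scene [186 305  20  20 330] h 0.034 cen [0.4996 0.3396] rect [499.9 339.2] [27.1 40.2] 36.5 pca long 126.0 sizes [0.0254 0.0396]
scene [285 321  15  20  63] h 0.010 cen [0.3638 0.2749] rect [363.9 273.5] [ 6.5 43.8] 4.6 pca long 95.1 sizes [0.0051 0.0403]
t 0.029 173 [0.5814 0.0477] [array([593.1,  56.5]), array([55.7, 39.9]), np.float64(37.4)]
t 0.021 422 [0.6218 0.0605] [array([610.2,  70.2]), array([91.2, 73. ]), np.float64(87.5)]
t 0.012 449 [0.584  0.1061] [array([597.7, 103.3]), array([89.7, 78.1]), np.float64(6.8)]
s 0.029 168 [0.5766 0.0509] [array([577.7,  48.8]), array([24.2, 41.1]), np.float64(38.8)]
s 0.021 500 [0.6231 0.0638] [array([619.7,  66.7]), array([63.3, 78.4]), np.float64(52.2)]
s 0.012 632 [0.5823 0.1054] [array([590.6, 104.4]), array([89.6, 84.5]), np.float64(24.2)]
```

Both views agree: block centre about (0.5785, 0.0485) with its own x at 38°. In the block frame the tin sits at (43, -16) mm and the timer at (39, 42) mm, which matches the given sizes. I'll straddle the block with the jaws along its y and hover first.

```bash
cat >> h.py <<'E'
a=np.radians(38);ox=np.array([np.cos(a),np.sin(a),0]);oy=np.array([-np.sin(a),np.cos(a),0])
B=np.array([.5785,.0485,0])
def R(s):
    x=np.array([0,0,-1.]);z=s*oy;return np.c_[x,np.cross(z,x),z]
E
python3 - <<'E'
from h import *
h=B-.004*ox+[0,0,.15]
q0=np.array(sense()["joint_pos"]);best=None
for s in(1,-1):
    q=inverse_kinematics(h,R(s)); print(s,None if q is None else np.round(q,2))
    if q is not None and(best is None or abs(q-q0).max()<best[0]):best=(abs(np.array(q)-q0).max(),s)
s=best[1];print("use",s)
movep(h,R(s)); command_gripper(.062,20)
print(sense()["time_s"],np.round(sense()["position"],4),sense()["finger_gap"],np.round(sense()["wrist_force"],1))
ims=[]
for n in("top","scene"):
    p,d=camera(n);np.savez(n+"1.npz",p=p,d=d)
    ims.append(cv2.resize(p[130:290,180:380] if n=="top" else p[140:300,180:380],None,fx=2,fy=2,interpolation=cv2.INTER_CUBIC))
cv2.imwrite("pics/hover.png",np.hstack(ims)[:,:,::-1])
E
```

```text
1 [ 0.65  0.74 -1.18  1.83  0.77  1.12  1.42]
-1 [ 0.3   0.5  -0.6   1.85  0.35  0.9  -1.37]
use -1
3.225 [0.5754 0.0459 0.15  ] 0.06206753061714105 [0.3 0.1 0.3]
```

View pics/hover.png

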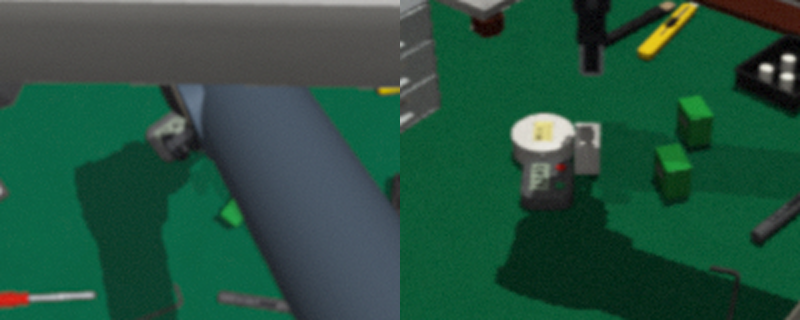

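Nothing has moved and the jaws are in line. I'll descend to just above the block and check the alignment.

Run:
```python
from h import *
h=B-.004*ox
print(move_l(h+[0,0,.07],feed=.12,until_force=5),sense()["time_s"])
p,d=camera("scene")
cv2.imwrite("pics/low.png",cv2.resize(p[150:260,210:350],None,fx=5,fy=5,interpolation=cv2.INTER_CUBIC)[:,:,::-1])
c=camera_params("scene")
for o in(-.031,.031):   # pad inner lines, -x/+x edges at tip height
  for w in(-.011,.011):
    X=h+o*oy+w*ox+[0,0,.047];r=c["K"]@c["rotation"].T@(X-c["position"]);print(o,w,((r[:2]/r[2]-[210,150])*5).round())
```

```text
False 4.1417
-0.031 -0.011 [351. 214.]
-0.031 0.011 [297. 214.]
0.031 -0.011 [353. 306.]
0.031 0.011 [296. 306.]
```

View pics/low.png

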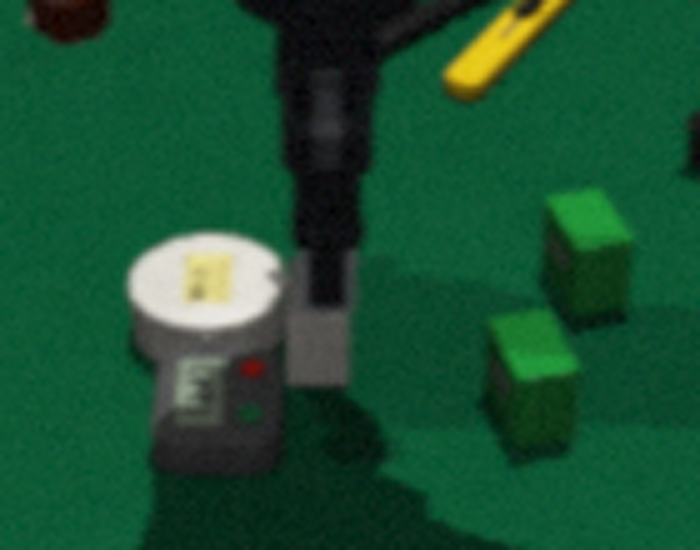

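The near finger's tip at (328,306) px sits about 3.5 mm to the block's free side, as planned. Now descend and push.

Run:
```python
from h import *
h=B-.004*ox
hit=move_l(h+[0,0,.033],feed=.08,until_force=5);print("hit",hit,sense()["position"],sense()["time_s"])
if not hit:
    f0=np.array(sense()["wrist_force"])
    th=np.radians(15);u=-np.cos(th)*oy-np.sin(th)*ox
    # approach to contact (11 mm gap) straight along -y, then oblique push
    p=h+[0,0,.033]-.009*oy
    move_l(p,feed=.05,until_force=8)
    hit=move_l(p+.125*u,feed=.05,until_force=15)
    s=sense();print(hit,s["time_s"],np.round(s["position"],4),np.round(np.array(s["wrist_force"])-f0,1))
    pc,d=camera("scene");np.savez("scene2.npz",p=pc,d=d)
    cv2.imwrite("pics/pushed.png",cv2.resize(pc[130:270,190:370],None,fx=4,fy=4,interpolation=cv2.INTER_CUBIC)[:,:,::-1])
```

```text
hit False [0.57523074 0.04623216 0.0325794 ] 4.8
False 7.7833 [ 0.6297 -0.0761  0.033 ] [-0.9  1.9  0.5]
```

View pics/pushed.png

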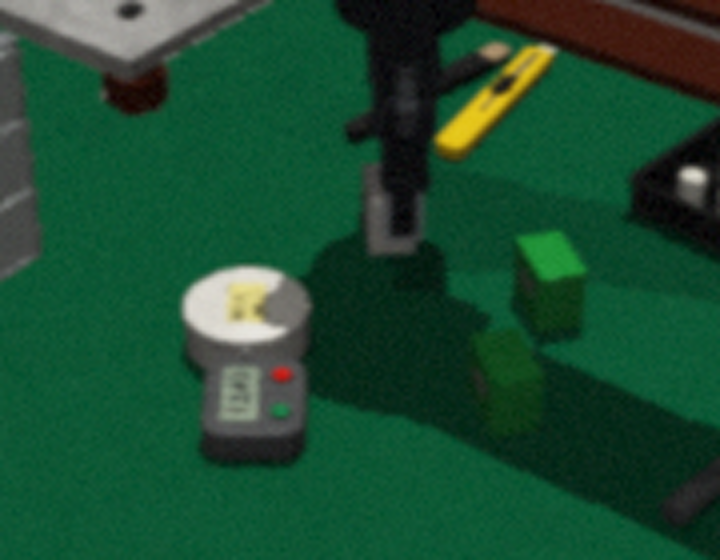

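The block has slid clear and still stands upright at (392,225). I back the pad off by 6 mm, rise, withdraw and measure.

Run:
```python
from h import *
p=np.array(sense()["position"])
move_l(p+.008*oy,feed=.05); move_l(p+.008*oy+[0,0,.15],feed=.15)
move_joints([1.217,0.469,-0.049,1.532,0.024,1.141,-0.082])
print(sense()["time_s"])
for n in("top","scene"):
    pc,d=camera(n);np.savez(n+"3.npz",p=pc,d=d);X=cloud(n,d);X0=cloud(n,np.load(n+"0.npz")["d"])
    for nm,lo,hi,bx in(("blk",.029,.04,(.55,.72,-.12,.03)),("tin0",.021,.0285,(.585,.68,.02,.12)),("timer0",.012,.0205,(.53,.65,.075,.17)),("spare",.029,.04,(.46,.54,.3,.38))):
        for Y in((X0,X) if nm!="blk" else(X,)):
            m=(Y[...,2]>lo)&(Y[...,2]<hi)&(Y[...,0]>bx[0])&(Y[...,0]<bx[1])&(Y[...,1]>bx[2])&(Y[...,1]<bx[3]);w=Y[m][:,:2]
            if len(w)>10: print(n,nm,len(w),w.mean(0).round(4),[np.round(v,1) for v in cv2.minAreaRect((w*1000).astype(np.float32))])
    q0=np.load(n+"0.npz")["p"]
    roi=(slice(165,245),slice(150,282)) if n=="top" else (slice(190,345),slice(180,262))
    print(n,"changed px over tin/timer/spare",(cv2.absdiff(cv2.GaussianBlur(pc,(3,3),0),cv2.GaussianBlur(q0,(3,3),0)).max(2)[roi]>35).sum())
    if n=="scene":a=pc[120:260,190:370]
    else:b=pc[150:260,150:350]
cv2.imwrite("pics/end.png",np.hstack([cv2.resize(a,(400,311)),cv2.resize(b,(400,220)) if 0 else cv2.copyMakeBorder(cv2.resize(b,(400,220)),0,91,0,0,0)])[:,:,::-1])
```

```text
11.7917
top blk 154 [ 0.6282 -0.0626] [array([630.3, -63.2]), array([24.9, 39.9]), np.float64(43.0)]
top tin0 410 [0.6231 0.0603] [array([620.3,  71.7]), array([50.9, 87.3]), np.float64(5.3)]
top tin0 406 [0.6228 0.0608] [array([615.8,  73.7]), array([57.3, 90.2]), np.float64(2.1)]
top timer0 441 [0.584  0.1068] [array([593.5,  97.1]), array([53.2, 91.9]), np.float64(46.2)]
top timer0 447 [0.5839 0.1068] [array([585.3, 104.8]), array([50. , 67.1]), np.float64(35.7)]
top spare 180 [0.5038 0.337 ] [array([503.8, 337.4]), array([26.3, 40.5]), np.float64(36.1)]
top spare 178 [0.5037 0.3372] [array([504. , 337.7]), array([25.9, 39.8]), np.float64(36.7)]
top changed px over tin/timer/spare 5
scene blk 130 [ 0.626  -0.0596] [array([627.3, -61.3]), array([25. , 44.7]), np.float64(43.4)]
scene tin0 489 [0.6242 0.0637] [array([625.3,  62.6]), array([62.1, 64.4]), np.float64(8.2)]
scene tin0 487 [0.6241 0.0633] [array([625.3,  62.1]), array([62.7, 64.7]), np.float64(53.4)]
scene timer0 579 [0.5826 0.109 ] [array([593.,  98.]), array([ 54.2, 101.3]), np.float64(47.8)]
scene timer0 577 [0.5834 0.1082] [array([592.,  99.]), array([53.3, 94.8]), np.float64(47.2)]
scene spare 366 [0.4995 0.3405] [array([500.8, 339.3]), array([24.9, 41.1]), np.float64(35.7)]
scene spare 368 [0.4994 0.3407] [array([500.5, 339.5]), array([25.2, 42.1]), np.float64(36.1)]
scene changed px over tin/timer/spare 0
```

View pics/end.png

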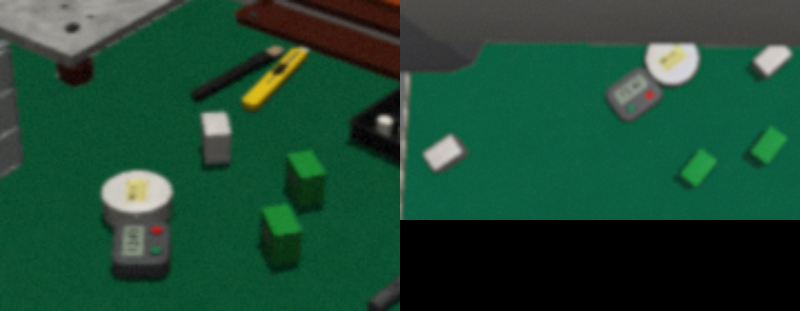

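```bash
python3 -c "
from rig import *
finish_job()"
```

```text
the job is handed in; nothing more can be done
```

I pushed the setting block out past the tin with one finger pad, angled about 15° away from the group. It slid roughly 12 cm along the table, was not gripped or lifted, and still stands upright. I then moved the arm back to its start pose and handed the job in at about 12 s.

**Final position:** the block is at about (0.627, -0.061). That leaves at least 6.5 cm of bare table to the tin. The timer is farther off, and the spare block is about 40 cm away.

**Other items:** in the before-and-after images from both cameras, the tin, timer and spare block agree to within 1 mm, which is measurement noise. Only 5 pixels over them changed in the top view and none in the scene view.

**Disagreements:** the two cameras differ by up to 4 mm on absolute positions, within the margin. The block also turned about 5° during the push, which does no harm. No check failed.

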